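# Close the valve and snap the funnel onto the filtration stand

### The job

Get the vacuum filtration stand ready for the next sample: first turn the red valve lever to its closed position, straight across the tube and pointing out of the front of the stand, towards the robot. Then set the amber funnel upright on the bare filter head, press it down until its tabs snap under the rim of the head, and finish while still gripping the funnel and pressing it firmly down on its seal: do not let go. Leave the beaker, petri dish, tweezers and wash bottle as they are.

Things in the scene. Friction and masses are not known exactly. Their poses are not given: they have to be found in the camera images.
- stand: steel vacuum filtration stand, fixed; place and heading vary. Origin: under its middle, on the surface, z up. A 32 mm tube lies along its y axis (axis 42 mm high, y -130 to +45 mm) on two saddles 100 mm wide. Filter head at y = -85 mm; brass three-way valve at y = +72 mm, hose barb beyond it to y = +137 mm. Its front is its -x side
- head_top (a point): centre of the top face of the filter head, 85 mm above the surface, z up, axes as the stand's. The head is a steel plug, 44 mm across at the top, widening as a cone to a rounded rim 52 mm across 7.4 to 8.3 mm below the top face; below the rim a 45 mm neck, and a 66 mm collar 22 mm below the top face
- seal: white springy seal ring on the head's top face, 41 mm across, 1.6 mm proud of it; origin on the head's axis at the top face. It takes about 13 N to be pressed level with the face, in proportion
- valve_lever (a joint): angle of the valve lever about its vertical axis, rad, 0 to 3.14, growing counter-clockwise seen from above: 0 = in line with the tube, pointing at the hose barb (stand's +y); 1.571 = straight across the tube, pointing out of the front (stand's -x), closed; 3.14 = pointing at the filter head. Stiff: it stays where it is left; about 2 N at the grip moves it
- valve_axis (a point): point on the vertical turning axis of the lever, 95 mm above the surface
- lever_grip (a point): middle of the lever's upright red grip, 95 mm above the surface, 68 mm from the valve axis. The grip is 12 mm thick, 44 mm long radially (46 to 90 mm from the axis), 76 to 106 mm above the surface. Site x axis: across the grip (the 12 mm); y axis: away from the valve axis
- funnel: amber plastic funnel, an open cup 80 mm tall, 0.16 kg, standing upright and loose on the surface. Origin: centre of its lower edge, z up. Lowest 16 mm: skirt, 61 mm outside, with six spring tabs whose noses point inwards (48 mm between noses, 4.2 mm above the edge); 63 mm flange at 16 to 19 mm; straight wall 53 mm across from 22 to 76 mm, gripped from outside; rim 56 mm
- funnel_seat (a point): centre of the funnel's inner sealing face, 16 mm above its lower edge. Fully home it lies 0 to 1 mm above point head_top. The tab noses meet the cone when it is about 8 mm above; the force grows to a peak (about 8 to 14 N) 4 to 5 mm above, drops suddenly as they snap under the rim, then the seal takes up the push
- funnel_grip (a point): point on the funnel's axis 52 mm above its lower edge, in the straight wall: a good height to grip at
- beaker: 100 ml beaker, 53 mm across, 68 mm tall, standing on the surface; leave alone
- petri_dish: clear petri dish, 63 mm across, 15 mm tall, lying on the surface; leave alone
- tweezers: steel tweezers, 131 x 13 x 8 mm, lying on the surface; leave alone
- wash_bottle: white wash bottle with orange cap, 68 x 92 x 254 mm, standing to the right on the higher worktop (40 mm above the surface); leave alone
- lab_taps: two fixed tap spouts that hang from the wall over the far right part of the surface: their nozzles end at about x = 0.58, y = -0.11 and x = 0.54, y = -0.32 (world), 0.23 m above the surface, and rise to 0.34 m behind; keep the gripper and wrist clear of them
Mind the look-alikes: they are no part of the job. What is shaped like the funnel but purple is not meant.

How it is judged:
By the outcome, as a careful person would: the job done as asked, in the order asked, and still so for the second after the job is handed in, while the arm keeps its last pose, push and grip.
It also fails if it takes over 58 s, if anything falls off the work surface, if the arm or the gripper's body presses on something with over 40 N, if the wrist force passes 120 N, or if a joint passes its speed limit or range.

### The arm

A 6-joint arm with a two-finger parallel gripper is mounted at the origin on a cart in front of the work surface, level with it; the furniture and walls round the work are solid. World frame = base frame: x ahead of the robot, y to its left, z up, the work surface at z = 0. Lengths are in m, angles in degrees, forces in N, time in s.
With the tool pointing down it reaches from about 0.4 to 0.825 m from the base axis. Payload 7 kg.
Tool frame: the origin (TCP) lies at the very end of the fingers, on their centre line; the grasp point (between the pads) lies 19 mm behind it (r.hold_point_z is the distance from the TCP to the grasp point, in m); z points along the fingers, y is the direction in which the jaws open and shut (so a half turn about z gives the same grasp; the last joint's range is limited). The gripper opens to 88 mm and grips with 3 to 60 N. Pads are 19 mm wide; open, the fingers measure 130 mm over their backs; the gripper's body (78 mm by 193 mm) begins 47 mm behind the grasp point.
Start: joints at [93.226, 20.546, 0.682, 0, -70.136, -16.507], TCP at [0.155, 0.657, 0.227] pointing down, gripper open.
Joint ranges: [-176.03, 176.03], [-82.01, 121.73], [-58.28, 71.71], [-173.87, 95.51], [-174.79, -0.11], [-173.66, 173.66]. Speed limits (degrees/s): [136.94, 136.94, 172.46, 180, 180, 180].

### API

Orientations are given as [roll, pitch, yaw] about the fixed x, y, z axes, in that order (R = Rz(yaw) Ry(pitch) Rx(roll)).
In Python, from plant import r gives the robot as it stands. The module is installed in compiled form; this text tells all that it offers.
- The arm moves only by the shell command python3 -m inch 'ROWS' [FORCE]. ROWS is text: rows parted by semicolons, each of 7 numbers parted by spaces: the shift along the tool's x, y, z in m, then the turn, a rotation vector about the tool's x, y, z in rad, then the opening, from 0 (shut) to 1 (fully open). In form: tx ty tz ax ay az jaw; .... A call has 1 to 20 rows; each row shifts and turns the commanded pose from where the row before left it, along the tool's axes as they then stand; what a row does not reach is not made up. A row lasts 1/12 s, in which the tool goes at most 41.7 mm and 7.16 degrees, less where a joint would pass 70% of its speed; a pose out of reach is approached as far as the arm can. A call with a gripper value outside its range is refused whole. The fingers move at their own pace and stop on an object; FORCE is the grip in N (left out, the last holds). Time passes only in rows, so rows that do not move let the fingers close. It gives the time, the measured TCP pose, the force and the opening at its end, in the units of the state.
- r.get_state(): the state, without advancing time (a new reading comes with each control period).
- r.capture(name): name is "scene" or "top"; returns the picture (400x640x3 uint8, red, green, blue); there is no depth.
- r.camera_params(name): a dict with "vfov" (degrees; the focal length in pixels is half the picture's height over the tangent of half this angle, whatever the lens; pixels are square), "cx", "cy" (the principal point, pixels), "distortion" ([k1, k2, p1, p2, k3] as OpenCV has them; the pictures are not rectified), "R" (3x3) and "t" (3): a world point X has camera coordinates R X + t. Camera axes: x right, y down, z forward; pixel columns grow to the right and rows downward; lengths in m; the calibration is good to about 2 mm. A picture is of the moment at which its call begins. camera_params takes no time and is no camera call.
- r.close_job(): hands the job in, once; it reports no verdict.
Trained networks look in the newest picture that a camera, given by its name, has taken for a name from the list of things; names that differ only in an ending like _2 or _b are one class to them, and where a whole thing is asked for, a point or a joint stands for the part that bears it (a point fixed in the world has none). Each returns a list of dicts, best first, with "p" (0 to 1); they miss things now and then, are a little off and sometimes report something else, mostly with a low value. They report only what shows in the picture. A call takes as long as a camera call. They do not tell look-alikes from the thing itself.
- r.recognise(target, camera): "xy" ([column, row] in pixels, amid what is visible of it).
The state is a dict: "time_s": time; "joints": joint angles; "qd": joint speeds; "joint_torque": joint torques, N m; "tcp_pos": TCP position; "eef_rot": TCP orientation; "contact_force": force on the tool from outside, world axes, zero at the start; "moment": the same for the moment, N m; "gripper_width": finger opening in m.
Only numpy, scipy, OpenCV 4.12 (cv2) and the standard library are available. Lean on these libraries where they do the work, as an engineer would, in place of code of your own. Each camera call takes 0.05 s, during which the arm holds its last target.

## Working session

There is one attempt and no reset: what is moved stays moved. The work goes in short steps, Python scripts to look and compute and a shell command to move; the robot and the scene stay as the last step left them, time stands still between calls to the robot, and variables do not carry over. Pictures are saved under pics/ and viewed, and the job is handed in when it is done.

```bash
mkdir -p pics; python3 - <<'E'
from plant import r
import cv2
s=r.get_state()
print({k:(v if not hasattr(v,'tolist') else v.tolist()) for k,v in s.items()}, r.hold_point_z)
for c in ("scene","top"):
    im=r.capture(c); cv2.imwrite(f"pics/{c}0.png",im[:,:,::-1])
    p=r.camera_params(c); print(c,p)
    for t in ("funnel","lever_grip","stand","seal","valve_lever"):
        print(t,r.recognise(t,c))
E
```

```text
{'time_s': 0.0, 'joints': [93.2260175159802, 20.590249385767116, 0.6321509672481771, -0.02123378458536777, -70.13573096529848, -16.506176040778083], 'qd': [-0.012711970680723, 0.012574516464492683, 0.031850817403313185, -0.021835569681092366, 0.0591496839395608, -0.011357109165688151], 'joint_torque': [0.0011188798453076743, -58.27128052711487, 29.305940866470337, 6.997337490320206, 0.006945961358724162, -0.0001583430184837198], 'tcp_pos': [0.15497230301702478, 0.6564474055743217, 0.22562024561929087], 'eef_rot': [179.90436560503295, -0.007523000277116788, -13.287383691946944], 'contact_force': [0.137984896634075, -0.45914044394155823, -0.10905215737565202], 'moment': [0.011142619891696024, -0.0684719436856087, -0.01941291162735978], 'gripper_width': 0.08724371514413742} 0.0188
scene {'vfov': 49.996310856198654, 'cx': 313.50682121513603, 'cy': 198.62461030082466, 'distortion': array([-0.08741892,  0.        ,  0.        ,  0.        ,  0.        ]), 'R': array([[ 0.55509298, -0.83165332,  0.01498429],
       [-0.45007759, -0.31545955, -0.83541333],
       [ 0.69950121,  0.45698799, -
[... 330 characters left out ...]
: 0.38}, {'xy': [288.5, 251.2], 'p': 0.37}]
seal [{'xy': [258.9, 201.8], 'p': 0.61}]
valve_lever [{'xy': [218.7, 178.3], 'p': 0.64}]
top {'vfov': 43.65132203382029, 'cx': 320.05168576986875, 'cy': 197.35812776170565, 'distortion': array([-0.09870746,  0.        ,  0.        ,  0.        ,  0.        ]), 'R': array([[ 0.0260389 , -0.99963335, -0.00742608],
       [-0.99438535, -0.02513859, -0.10279019],
       [ 0.10256582,  0.01006093, -0.99467534]]), 't': array([-0.08945322,  0.54498921,  1.73592961])}
funnel [{'xy': [314.4, 198.1], 'p': 0.79}, {'xy': [320.2, 231.1], 'p': 0.63}, {'xy': [341.5, 199.6], 'p': 0.55}]
lever_grip []
stand [{'xy': [248.2, 200.7], 'p': 0.65}]
seal []
valve_lever []
```

```bash
python3 - <<'E'
import cv2
a=cv2.imread("pics/scene0.png"); cv2.imwrite("pics/scene0z.png",cv2.resize(a[130:300,170:390],None,fx=3.5,fy=3.5,interpolation=cv2.INTER_CUBIC))
a=cv2.imread("pics/top0.png"); cv2.imwrite("pics/top0z.png",cv2.resize(a[130:270,200:380],None,fx=4,fy=4,interpolation=cv2.INTER_CUBIC))
E
```

```text
(no output)
```

View pics/scene0.png

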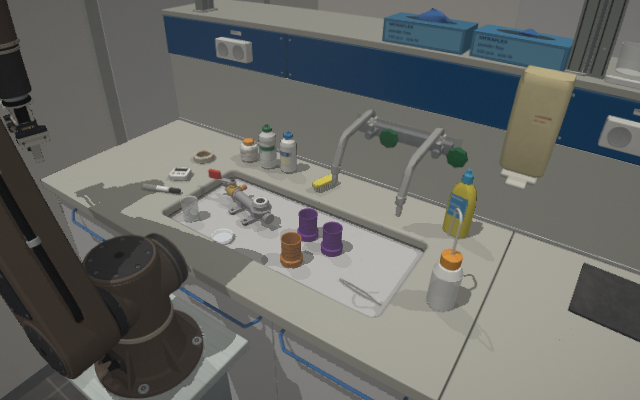

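View pics/top0.png

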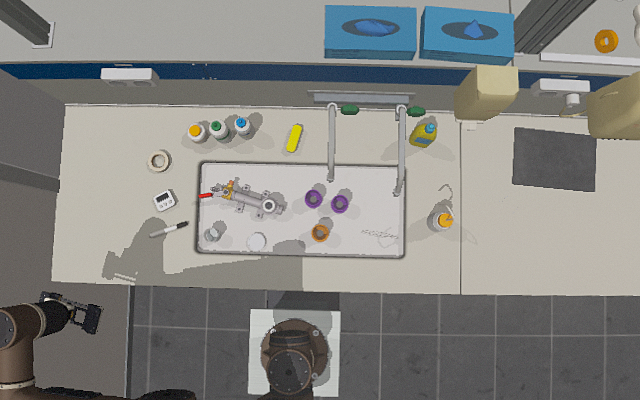

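View pics/scene0z.png

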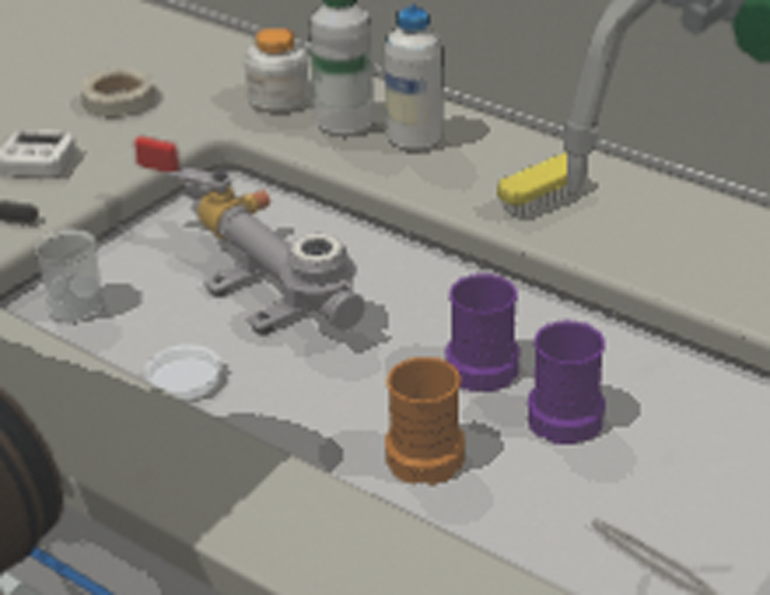

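View pics/top0z.png

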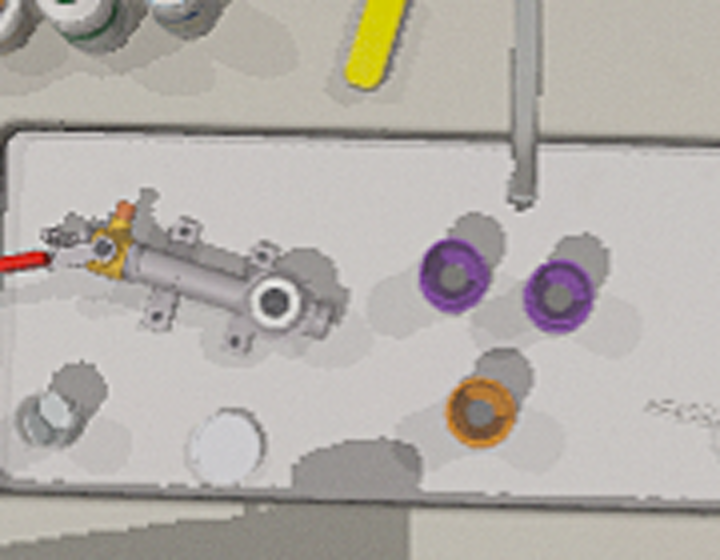

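```bash
cat > h.py <<'E'
import numpy as np, cv2
from plant import r
def cam(c):
    p=r.camera_params(c); f=200/np.tan(np.radians(p['vfov'])/2)
    K=np.array([[f,0,p['cx']],[0,f,p['cy']],[0,0,1.]]); return K,np.array(p['distortion']),np.array(p['R']),np.array(p['t'])
def proj(c,X):
    K,d,R,t=cam(c); return cv2.projectPoints(np.asarray(X,float).reshape(-1,3),cv2.Rodrigues(R)[0],t,K,d)[0].reshape(-1,2)
def ray(c,uv):
    K,d,R,t=cam(c); n=cv2.undistortPoints(np.array([[uv]],float),K,d)[0,0]
    return -R.T@t, R.T@np.array([n[0],n[1],1.])
def atz(c,uv,z):
    o,v=ray(c,uv); return o+v*(z-o[2])/v[2]
def tri(u1,u2):
    (o1,v1),(o2,v2)=ray('scene',u1),ray('top',u2)
    A=np.stack([v1,-v2],1); s=np.linalg.lstsq(A,o2-o1,rcond=None)[0]
    a,b=o1+v1*s[0],o2+v2*s[1]; return (a+b)/2,np.linalg.norm(a-b)
def revhull(c,x,y,prof,S=4,shape=(400,640),z0=0):
    m=np.zeros((shape[0]*S,shape[1]*S),np.uint8); th=np.linspace(0,2*np.pi,40)
    for seg in prof:
        P=np.concatenate([[(x+rr*np.cos(a),y+rr*np.sin(a),z0+z) for a in th] for rr,z in seg])
        q=proj(c,P); h=cv2.convexHull(((q+.5)*S).astype(np.int32)); cv2.fillConvexPoly(m,h,255)
    return cv2.resize(m,(shape[1],shape[0]),interpolation=cv2.INTER_AREA)/255.
FUN=[[(.0305,0),(.0315,.016),(.0315,.019)],[(.0265,.019),(.0265,.076)],[(.028,.076),(.028,.080)]]
E
cat > m1.py <<'E'
from h import *
from scipy.optimize import minimize
res={}
for c in('scene','top'):
    im=cv2.imread(f'pics/{c}0.png'); hsv=cv2.cvtColor(im,cv2.COLOR_BGR2HSV)
    H,S,V=cv2.split(hsv)
    am=((H>6)&(H<22)&(S>110)).astype(np.uint8)
    w=np.zeros_like(am)
    if c=='scene': w[225:275,270:305]=1
    else: w[220:246,305:335]=1
    am=cv2.morphologyEx(am*w,cv2.MORPH_CLOSE,np.ones((7,7)))
    n,l,st,ce=cv2.connectedComponentsWithStats(am); k=1+np.argmax(st[1:,4]); res[c]=(l==k).astype(float)
    print(c,'amber',st[k],ce[k])
    rd=(((H<5)|(H>174))&(S>150)).astype(np.uint8); w[:]=0; w[150:215,190:235]=1
    rd*=w; n,l,st,ce=cv2.connectedComponentsWithStats(rd); k=1+np.argmax(st[1:,4]); print('red',st[k],ce[k])
    ys,xs=np.where(l==k)
    res[c+'r']=ce[k]
    print('minarearect',cv2.minAreaRect(np.stack([xs,ys],1).astype(np.float32)))
print('lever tri',tri(res['scener'],res['topr']), atz('top',res['topr'],.095))
for cs in (('scene',),('top',),('scene','top')):
    f=lambda p:sum(np.abs(revhull(c,p[0],p[1],FUN)-res[c]).sum() for c in cs)
    x0=atz('top',(320.3,232.8),.08)[:2]
    o=minimize(f,x0,method='Nelder-Mead',options=dict(initial_simplex=[x0,x0+[.01,0],x0+[0,.01]],xatol=1e-4))
    print(cs,o.x,o.fun)
E
python3 m1.py
python3 - <<'E'
from h import *
print('head top',atz('top',(268.3,205.5),.0866),'valve',atz('top',(225.8,192),.08))
E
```

```text
scene amber [280 232  22  36 673] [290.78454681 249.70579495]
red [209 170  11   4  22] [213.68181818 171.18181818]
minarearect ((213.94122314453125, 171.2353057861328), (10.186494827270508, 1.9402848482131958), 14.03624439239502)
top amber [311 224  18  18 240] [319.71666667 232.75      ]
red [198 193  14   5  44] [204.59090909 194.81818182]
minarearect ((204.64865112304688, 194.8918914794922), (3.2879798412323, 13.1519193649292), 80.53767395019531)
lever tri (array([0.53875237, 0.31831307, 0.09782278]), np.float64(0.00034951047768706144)) [0.53891991 0.31912991 0.095     ]
('scene',) [ 0.42074406 -0.07981681] 45.58039215686274
('top',) [ 0.42324449 -0.07690774] 18.760784313725487
('scene', 'top') [ 0.42165677 -0.07915948] 74.4156862745098
head top [0.50863823 0.09985595 0.0866    ] valve [0.55206926 0.24934595 0.08      ]
```

```bash
python3 - <<'E'
import cv2,numpy as np
a=cv2.imread("pics/scene0.png")[160:235,195:285]; b=cv2.imread("pics/top0.png")[170:225,195:295]
cv2.imwrite("pics/sz8.png",cv2.resize(a,None,fx=8,fy=8,interpolation=cv2.INTER_CUBIC))
cv2.imwrite("pics/tz8.png",cv2.resize(b,None,fx=8,fy=8,interpolation=cv2.INTER_CUBIC))
E
```

```text
(no output)
```

View pics/sz8.png

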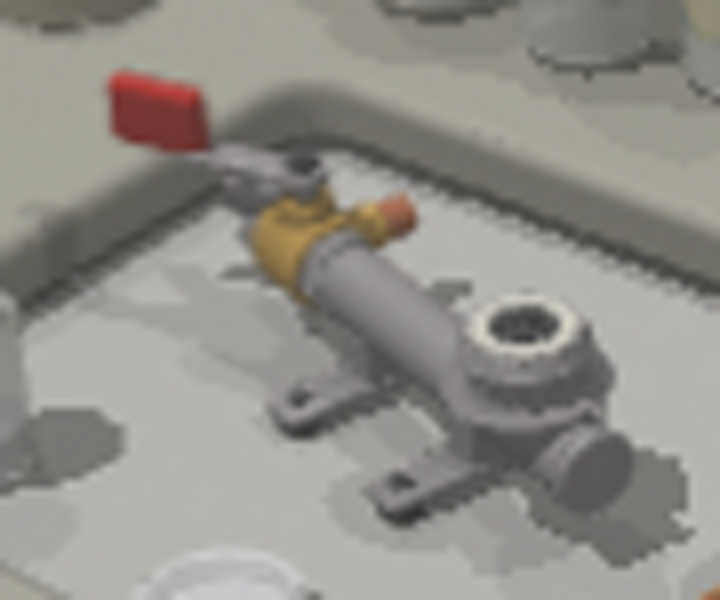

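View pics/tz8.png

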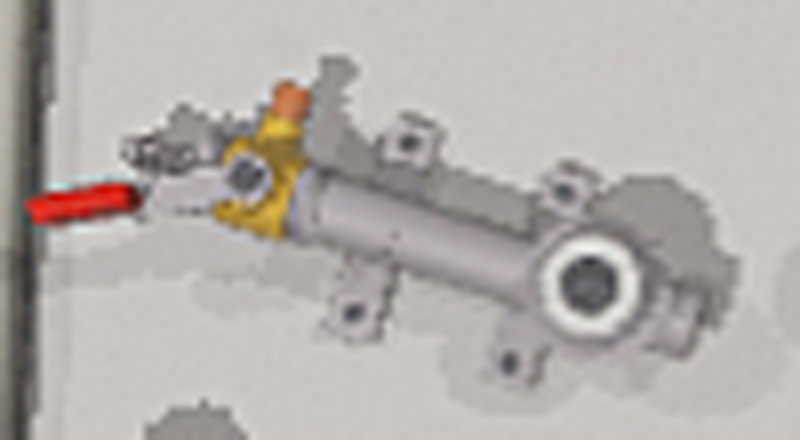

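```bash
python3 - <<'E'
from h import *
s=lambda u,v:((u+.5)/8-.5+195,(v+.5)/8-.5+160)
t=lambda u,v:((u+.5)/8-.5+195,(v+.5)/8-.5+170)
print('head',tri(s(524,326),t(590,285)),atz('scene',s(524,326),.0866),atz('top',t(590,285),.0866))
print('valve',tri(s(302,165),t(248,176)),atz('top',t(248,176),.075))
for z in(.005,):
  P={k:atz('top',t(*k),z)[:2] for k in[(409,143),(353,313),(566,190),(510,363)]}
  a,b,c,d=P.values(); print(a,b,c,d)
  for v in(a-b,c-d): print('xdir deg',np.degrees(np.arctan2(v[1],v[0])),np.linalg.norm(v))
  for v in(a-c,b-d): print('ydir deg-90',np.degrees(np.arctan2(v[1],v[0]))-90,np.linalg.norm(v))
# scene holes
e=atz('scene',s(302,398),.005);f=atz('scene',s(403,484),.005);print(e,f,np.degrees(np.arctan2(*(e-f)[1::-1]))-90)
# red grip in scene full extents
for uv in [(110,100),(208,120)]: print(s(*uv))
print('grip top', atz('top',t(30,210),.106),atz('top',t(138,196),.106), atz('scene',s(112,75),.106),atz('scene',s(203,92),.106))
print('beaker', [atz('top',(212.5,234.5),.0)], 'petri',atz('top',(256.7,241),.015))
E
```

```text
head (array([0.51053719, 0.09987246, 0.0819311 ]), np.float64(0.0013386574045206854)) [0.50565654 0.09463186 0.0866    ] [0.5097095  0.09985212 0.0866    ]
valve (array([0.55332674, 0.25064184, 0.07956947]), np.float64(0.0008470384760244903)) [0.55411608 0.25125025 0.075     ]
[0.57855244 0.19312793] [0.50128659 0.21517555] [0.55907449 0.12150095] [0.4807393  0.14371399]
xdir deg -15.925968513219983 0.08034991354444816
xdir deg -15.831425547473668 0.08142372179418697
ydir deg-90 -15.21290733378953 0.07422812044360783
ydir deg-90 -16.041499323503913 0.07435687936733103
[0.50624061 0.2166403  0.005     ] [0.48532689 0.14436799 0.005     ] -16.139063015011914
(208.3125, 172.0625)
(220.5625, 174.5625)
grip top [0.53385426 0.33789736 0.106     ] [0.54099524 0.29173947 0.106     ] [0.53007646 0.33149088 0.106     ] [0.54123893 0.29106831 0.106     ]
beaker [array([0.40643117, 0.30674353, 0.        ])] petri [0.38762167 0.14466258 0.015     ]
```

```bash
python3 -m inch '.0301 .0162 0 0 0 0 1;.0301 .0162 0 0 0 0 1;.0301 .0162 0 0 0 0 1;.0301 .0162 0 0 0 0 1;.0301 .0162 0 0 0 0 1;.0301 .0162 0 0 0 0 1;.0301 .0162 0 0 0 0 1;.0301 .0162 0 0 0 0 1;.0301 .0162 0 0 0 0 1;.0301 .0162 0 0 0 0 1;.0301 .0162 0 0 0 0 1;.0301 .0162 0 0 0 0 1;.0301 .0162 0 0 0 0 1;.0301 .0162 0 0 0 0 1;.0301 .0162 0 0 0 0 1' 15
python3 -m inch '0 0 .0085 0 0 .1155 1;0 0 .0085 0 0 .1155 1;0 0 .0085 0 0 .1155 1;0 0 .0085 0 0 .1155 1;0 0 .0085 0 0 .1155 1;0 0 .0085 0 0 .1155 1;0 0 .0085 0 0 .1155 1;0 0 .0085 0 0 .1155 1;0 0 .0085 0 0 .1155 1;0 0 .0085 0 0 .1155 1;0 0 0 0 0 0 1;0 0 0 0 0 0 1'
python3 - <<'E'
from h import *
a=r.capture('scene')[120:270,150:350,::-1];b=r.capture('top')[130:250,150:330,::-1]
cv2.imwrite('pics/s1.png',cv2.resize(a,None,fx=4,fy=4,interpolation=cv2.INTER_CUBIC));cv2.imwrite('pics/t1.png',cv2.resize(b,None,fx=4,fy=4,interpolation=cv2.INTER_CUBIC))
E
```

```text
time_s: 1.85
tcp_pos: [0.5398, 0.3154, 0.2269]
eef_rot: [-180.0, -0.0, -13.3]
contact_force: [0.2, 0.9, -0.8]
gripper_width: 0.0878
time_s: 2.85
tcp_pos: [0.5386, 0.3165, 0.1414]
eef_rot: [180.0, -0.0, -79.2]
contact_force: [0.3, -1.3, 0.5]
gripper_width: 0.0875
```

View pics/s1.png

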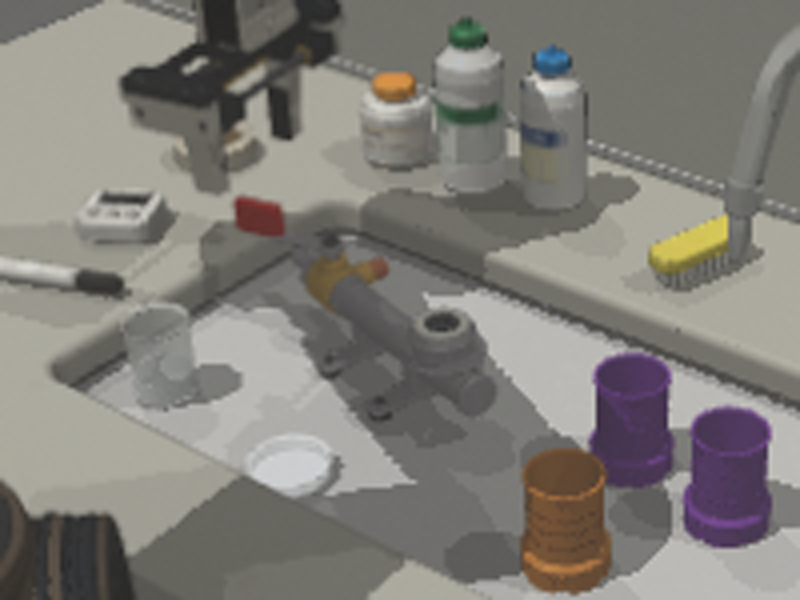

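View pics/t1.png

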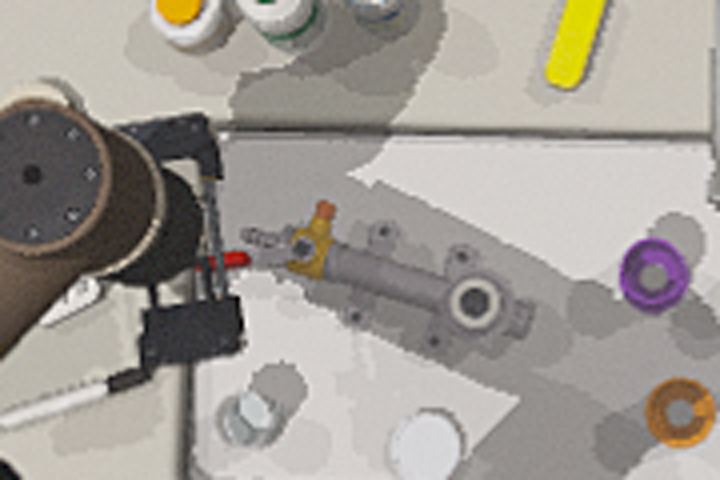

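```bash
python3 -m inch '0 0 .0105 0 0 0 1;0 0 .0105 0 0 0 1;0 0 .0105 0 0 0 1;0 0 .0105 0 0 0 1;0 0 .0105 0 0 0 1;0 0 .0105 0 0 0 1;0 0 0 0 0 0 1;0 0 0 0 0 0 .4;0 0 0 0 0 0 .2;0 0 0 0 0 0 0;0 0 0 0 0 0 0;0 0 0 0 0 0 0;0 0 0 0 0 0 0;0 0 0 0 0 0 0;0 0 0 0 0 0 0' 15
python3 - <<'E'
from h import *
a=r.capture('scene')[140:240,180:300,::-1];b=r.capture('top')[150:230,170:290,::-1]
cv2.imwrite('pics/s2.png',cv2.resize(a,None,fx=6,fy=6,interpolation=cv2.INTER_CUBIC));cv2.imwrite('pics/t2.png',cv2.resize(b,None,fx=6,fy=6,interpolation=cv2.INTER_CUBIC))
E
```

```text
time_s: 4.2
tcp_pos: [0.5387, 0.3168, 0.0787]
eef_rot: [-180.0, 0.0, -79.5]
contact_force: [-0.5, 0.2, -0.0]
gripper_width: 0.0395
```

View pics/s2.png

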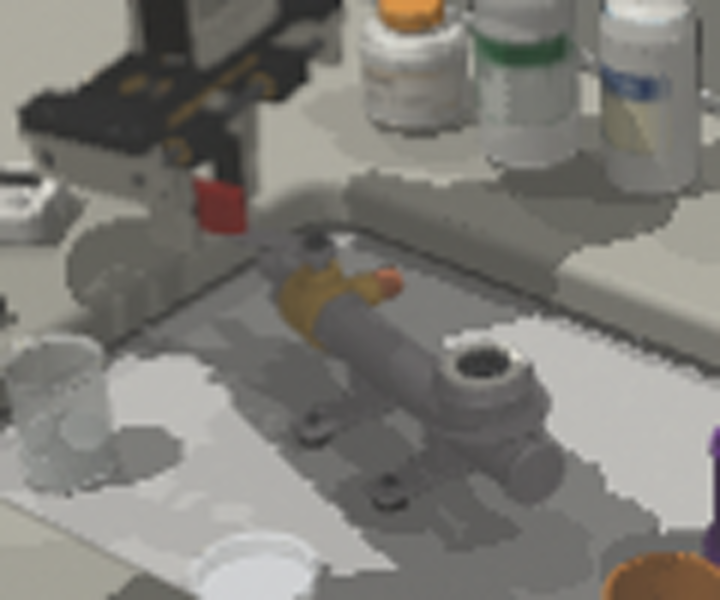

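View pics/t2.png

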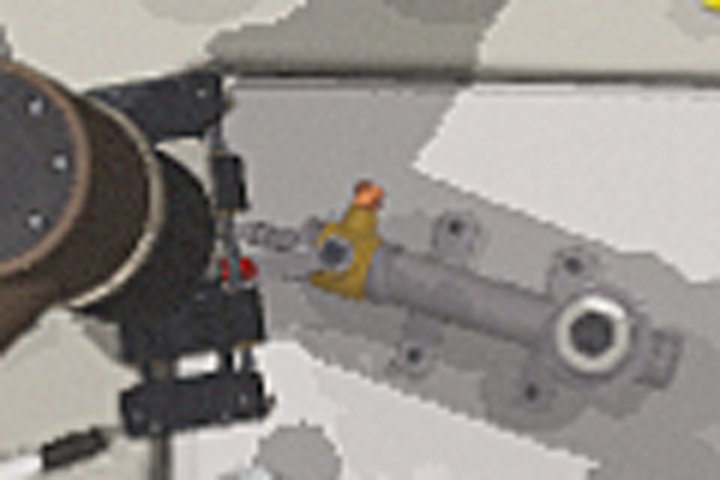

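Fingers straddle the grip and are still closing (39.5 mm); red stub at top crop (240,268). Continue closing.

```bash
python3 -m inch '0 0 0 0 0 0 0;0 0 0 0 0 0 0;0 0 0 0 0 0 0;0 0 0 0 0 0 0;0 0 0 0 0 0 0;0 0 0 0 0 0 0;0 0 0 0 0 0 0;0 0 0 0 0 0 0;0 0 0 0 0 0 0'; python3 -c "
from plant import r;s=r.get_state();print(s['contact_force'],s['moment'])"
```

```text
time_s: 5.05
tcp_pos: [0.5388, 0.3168, 0.0785]
eef_rot: [-180.0, 0.0, -79.5]
contact_force: [1.5, 0.3, -1.0]
gripper_width: 0.012
[ 1.54002905  0.27226503 -1.0063676 ] [ 0.12179348 -0.51166639  0.18032062]
```

```bash
python3 -m inch '.00035 .0069 0 0 0 -.101 0;.00035 .0069 0 0 0 -.101 0;.00035 .0069 0 0 0 -.101 0;.00035 .0069 0 0 0 -.101 0;.00035 .0069 0 0 0 -.101 0;.00035 .0069 0 0 0 -.101 0;.00035 .0069 0 0 0 -.101 0;.00035 .0069 0 0 0 -.101 0;.00035 .0069 0 0 0 -.101 0;.00035 .0069 0 0 0 -.101 0;.00035 .0069 0 0 0 -.101 0;0 0 0 0 0 0 0;0 0 0 0 0 0 0;0 0 0 0 0 0 0'; python3 - <<'E'
from h import *
s=r.get_state();print(s['contact_force'],s['moment'])
a=r.capture('scene')[140:240,180:300,::-1];b=r.capture('top')[150:230,170:290,::-1]
cv2.imwrite('pics/s3.png',cv2.resize(a,None,fx=6,fy=6,interpolation=cv2.INTER_CUBIC));cv2.imwrite('pics/t3.png',cv2.resize(b,None,fx=6,fy=6,interpolation=cv2.INTER_CUBIC))
E
```

```text
time_s: 6.22
tcp_pos: [0.4853, 0.2675, 0.0785]
eef_rot: [179.9, 0.0, -15.9]
contact_force: [2.7, -3.5, 0.7]
gripper_width: 0.0121
[ 2.69026984 -3.48654026  0.7214369 ] [-1.37410616 -0.83860132 -0.03616559]
```

View pics/s3.png

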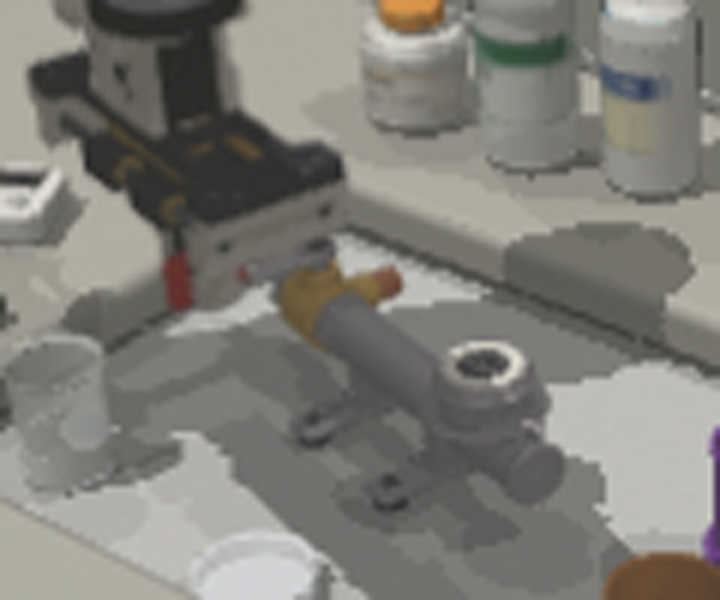

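View pics/t3.png

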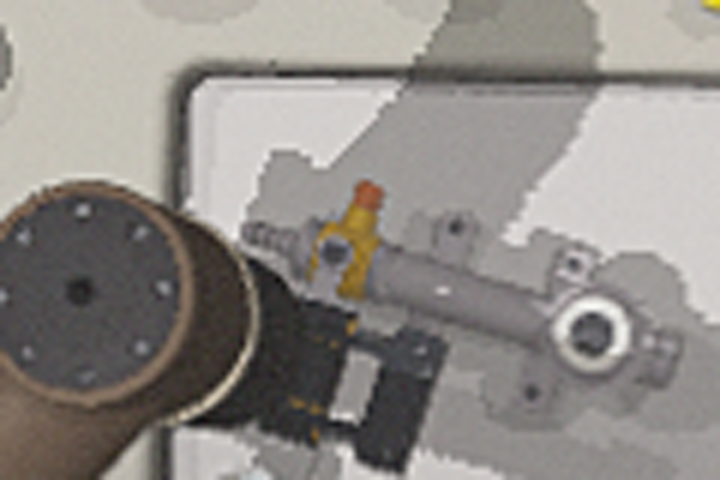

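```bash
python3 -m inch '0 0 0 0 0 0 .5;0 0 0 0 0 0 .5;0 0 0 0 0 0 .5;0 0 0 0 0 0 .5;0 0 0 0 0 0 .5;0 0 0 0 0 0 .5;0 0 0 0 0 0 .5;0 0 -.02 0 0 0 .5;0 0 -.03 0 0 0 1;0 0 -.03 0 0 0 1;0 0 -.035 0 0 0 1;0 0 -.035 0 0 0 1;.018 -.036 0 0 0 0 1;-.018 -.036 0 0 0 0 1;-.018 -.036 0 0 0 0 1;-.018 -.036 0 0 0 0 1;0 0 0 0 0 0 1'; python3 - <<'E'
from h import *
a=r.capture('scene')[140:240,180:300,::-1];b=r.capture('top')[150:230,170:290,::-1]
cv2.imwrite('pics/s4.png',cv2.resize(a,None,fx=6,fy=6,interpolation=cv2.INTER_CUBIC));cv2.imwrite('pics/t4.png',cv2.resize(b,None,fx=6,fy=6,interpolation=cv2.INTER_CUBIC))
E
```

```text
time_s: 7.73
tcp_pos: [0.4889, 0.4219, 0.2276]
eef_rot: [-180.0, 0.0, -15.6]
contact_force: [1.4, -0.6, -0.4]
gripper_width: 0.0875
```

View pics/s4.png

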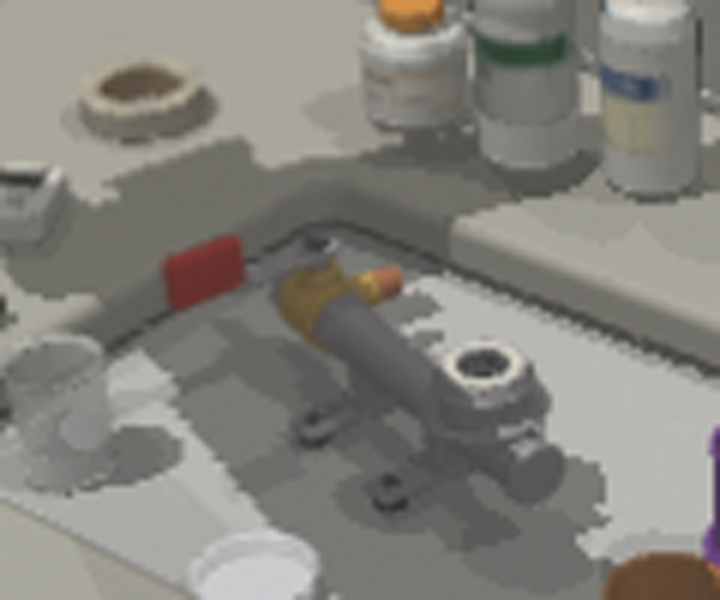

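View pics/t4.png

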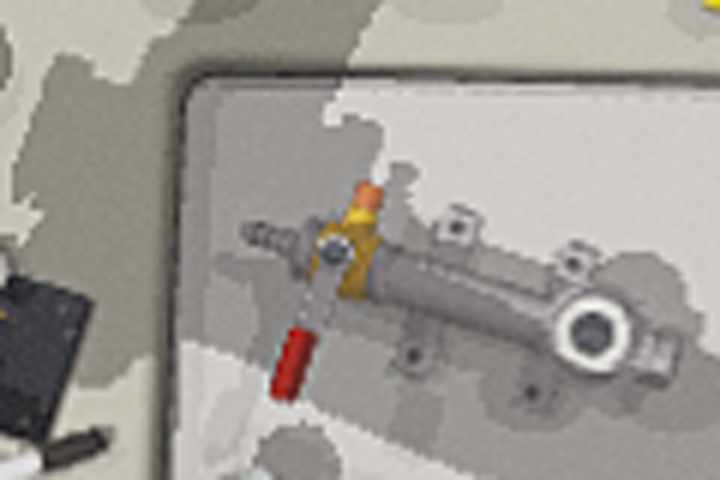

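```bash
python3 - <<'E'
from h import *
t=lambda u,v:((u+.5)/6-.5+170,(v+.5)/6-.5+150)
im=cv2.imread('pics/t4.png');H,S,V=cv2.split(cv2.cvtColor(im,cv2.COLOR_BGR2HSV))
m=(((H<6)|(H>174))&(S>140)).astype(np.uint8);m[:315]=0;m[:,:240]=0;m[:,340:]=0
ys,xs=np.where(m>0);P=np.array([atz('top',t(x,y),.106)[:2] for x,y in zip(xs,ys)])
c=P.mean(0);w,v=np.linalg.eigh(np.cov(P.T));d=v[:,1];d=d if d[0]<0 else -d
print('center',c,'pca deg',np.degrees(np.arctan2(d[1],d[0])))
n=atz('top',t(335,250),.085)[:2];q=c-n;print('nut',n,'radius',np.linalg.norm(q),'deg',np.degrees(np.arctan2(q[1],q[0])))
h=atz('top',t(592,332),.0866)[:2];q=n-h;print('head',h,np.linalg.norm(q),np.degrees(np.arctan2(q[1],q[0]))+90)
for a,b in(((457,227),(414,355)),((573,265),(532,393))):
    q=atz('top',t(*b),.005)-atz('top',t(*a),.005);print(np.degrees(np.arctan2(q[1],q[0])))
E
```

```text
center [0.48687255 0.26729175] pca deg 163.8607891635209
nut [0.55408331 0.24978786] radius 0.06945265831042928 deg 165.40255465750315
head [0.51063159 0.10009984] 0.155867107459858 163.81294487026804
163.7338650727601
164.34527716724796
```

```bash
python3 -m inch '.0047 .0332 0 0 0 0 1;.0047 .0332 0 0 0 0 1;.0047 .0332 0 0 0 0 1;.0047 .0332 0 0 0 0 1;.0047 .0332 0 0 0 0 1;.0047 .0332 0 0 0 0 1;.0047 .0332 0 0 0 0 1;.0047 .0332 0 0 0 0 1;.0047 .0332 0 0 0 0 1;.0047 .0332 0 0 0 0 1;.0047 .0332 0 0 0 0 1;.0047 .0332 0 0 0 0 1;.0047 .0332 0 0 0 0 1;.0047 .0332 0 0 0 0 1;.0047 .0332 0 0 0 0 1;0 0 .03 0 0 0 1;0 0 .03 0 0 0 1;0 0 0 0 0 0 1;0 0 0 0 0 0 1'; python3 - <<'E'
from h import *
s=r.get_state();print(s['tcp_pos'],s['eef_rot'],s['joints'])
a=r.capture('scene')[160:290,230:380,::-1];b=r.capture('top')[150:270,250:400,::-1]
cv2.imwrite('pics/s5.png',cv2.resize(a,None,fx=4,fy=4,interpolation=cv2.INTER_CUBIC));cv2.imwrite('pics/t5.png',cv2.resize(b,None,fx=4,fy=4,interpolation=cv2.INTER_CUBIC))
E
```

```text
time_s: 9.42
tcp_pos: [0.4208, -0.083, 0.1683]
eef_rot: [179.9, 0.1, -15.9]
contact_force: [0.8, -0.6, 0.7]
gripper_width: 0.0876
[ 0.42083212 -0.08298244  0.16830755] [ 1.79901984e+02  1.32703844e-01 -1.58615035e+01] [ 1.54209818e+01 -2.94934426e-01 -3.35310363e+01  1.77315251e-02
 -5.69282059e+01  5.87079309e+01]
```

View pics/s5.png

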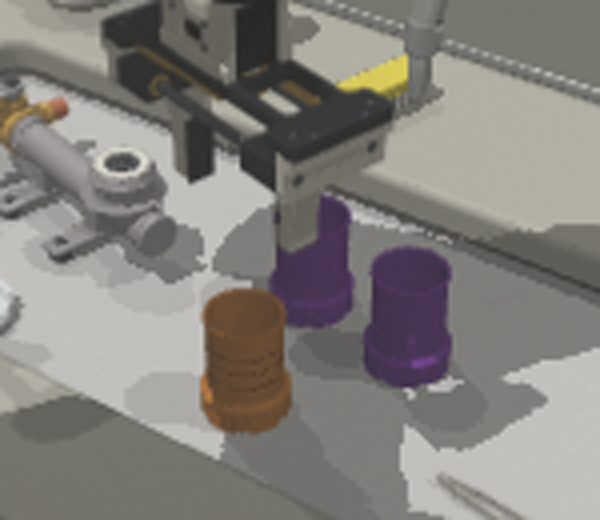

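View pics/t5.png

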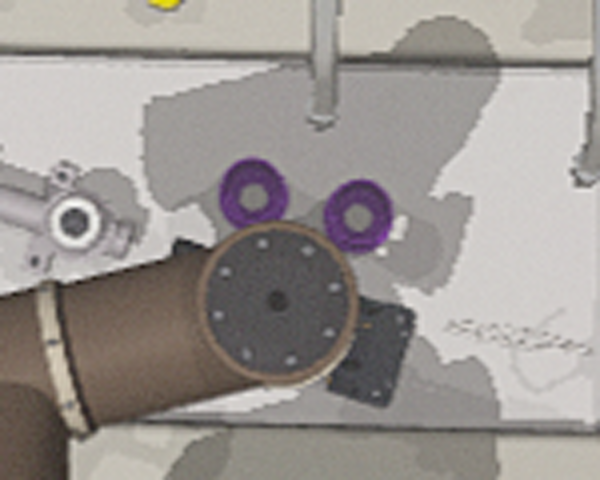

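```bash
python3 -m inch '0 -.0061 0 0 0 0 1;0 0 .015 0 0 0 1;0 0 .015 0 0 0 1;0 0 .015 0 0 0 1;0 0 .015 0 0 0 1;0 0 0 0 0 0 1;0 0 0 0 0 0 1'; python3 - <<'E'
from h import *
a=r.capture('scene')[160:290,230:380,::-1]
cv2.imwrite('pics/s6.png',cv2.resize(a,None,fx=5,fy=5,interpolation=cv2.INTER_CUBIC))
s=r.get_state()['tcp_pos']
print(s,(proj('scene',[s])-[230,160])*5)
E
```

```text
time_s: 10.1
tcp_pos: [0.4243, -0.0755, 0.1093]
eef_rot: [180.0, -0.0, -15.7]
contact_force: [-0.0, -0.5, 0.4]
gripper_width: 0.0874
[ 0.42476749 -0.07554795  0.1097487 ] [[299.24174789 336.85062992]]
```

View pics/s6.png

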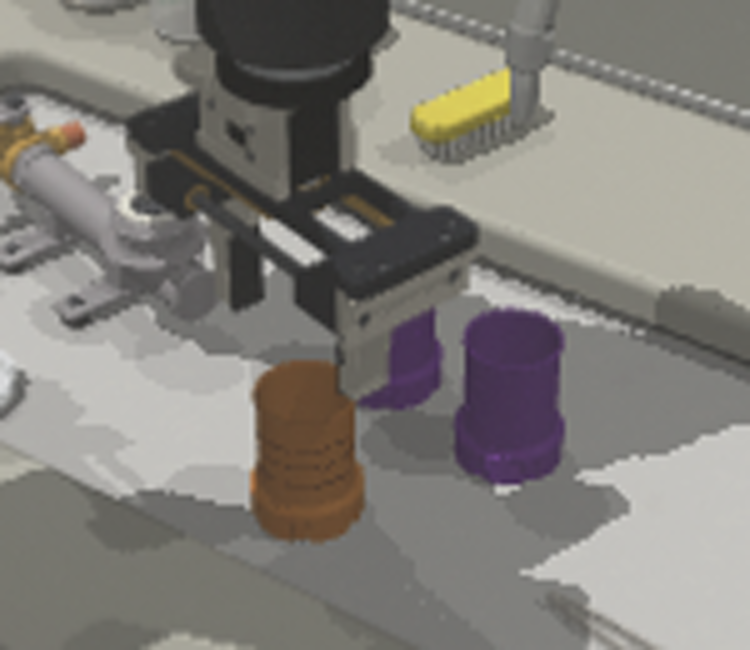

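```bash
python3 -m inch '-.001 .0017 .0085 0 0 0 1;0 0 .0085 0 0 0 1;0 0 .0085 0 0 0 1;0 0 .0085 0 0 0 1;0 0 .0085 0 0 0 1;0 0 .0085 0 0 0 1;0 0 .0085 0 0 0 1;0 0 .0085 0 0 0 1;0 0 .0085 0 0 0 1;0 0 0 0 0 0 .6;0 0 0 0 0 0 .4;0 0 0 0 0 0 .2;0 0 0 0 0 0 0;0 0 0 0 0 0 0;0 0 0 0 0 0 0;0 0 0 0 0 0 0;0 0 0 0 0 0 0;0 0 0 0 0 0 0;0 0 0 0 0 0 0;0 0 0 0 0 0 0' 55; python3 - <<'E'
from h import *
a=r.capture('scene')[160:290,230:380,::-1]
cv2.imwrite('pics/s7.png',cv2.resize(a,None,fx=5,fy=5,interpolation=cv2.INTER_CUBIC))
s=r.get_state()
print(s['moment'])
E
```

```text
time_s: 11.82
tcp_pos: [0.4226, -0.0775, 0.0324]
eef_rot: [-180.0, -0.0, -15.8]
contact_force: [-1.3, -0.5, 6.7]
gripper_width: 0.054
[-0.2272315   0.47333774 -0.06142708]
```

View pics/s7.png

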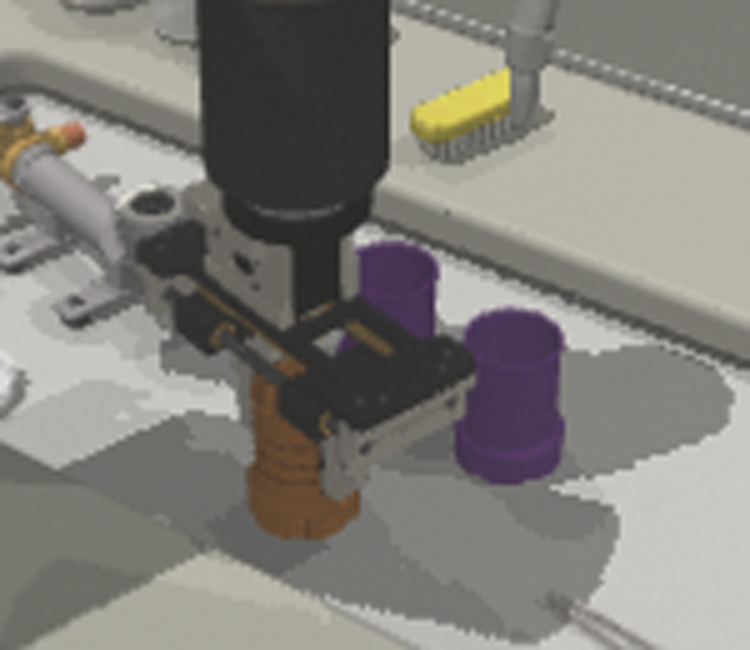

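```bash
python3 -m inch '0 0 0 0 0 0 0;0 0 0 0 0 0 0;0 0 0 0 0 0 0;0 0 0 0 0 0 0;0 0 -.005 0 0 0 0;0 0 -.01 0 0 0 0;0 0 -.015 0 0 0 0;0 0 -.02 0 0 0 0;0 0 -.02 0 0 0 0;0 0 -.02 0 0 0 0;0 0 -.02 0 0 0 0;0 0 -.02 0 0 0 0;0 0 -.01 0 0 0 0;0 0 0 0 0 0 0;0 0 0 0 0 0 0';python3 -m inch '.00355 -.0194 0 0 0 0 0;.00355 -.0194 0 0 0 0 0;.00355 -.0194 0 0 0 0 0;.00355 -.0194 0 0 0 0 0;.00355 -.0194 0 0 0 0 0;.00355 -.0194 0 0 0 0 0;.00355 -.0194 0 0 0 0 0;.00355 -.0194 0 0 0 0 0;.00355 -.0194 0 0 0 0 0;.00355 -.0194 0 0 0 0 0;0 0 0 0 0 0 0;0 0 0 0 0 0 0;0 0 0 0 0 0 0;0 0 0 0 0 0 0'; python3 - <<'E'
from h import *
A=r.capture('scene')[:,:,::-1];B=r.capture('top')[:,:,::-1];cv2.imwrite('pics/s8f.png',A);cv2.imwrite('pics/t8f.png',B)
a=A[120:240,190:340];b=B[140:260,200:350]
cv2.imwrite('pics/s8.png',cv2.resize(a,None,fx=5,fy=5,interpolation=cv2.INTER_CUBIC))
cv2.imwrite('pics/t8.png',cv2.resize(b,None,fx=4,fy=4,interpolation=cv2.INTER_CUBIC))
s=r.get_state()
print(s['tcp_pos'],s['eef_rot'],s['contact_force'],s['moment'])
E
```

```text
time_s: 13.12
tcp_pos: [0.4223, -0.0773, 0.1721]
eef_rot: [-179.9, -0.0, -15.8]
contact_force: [-0.8, -0.2, -1.8]
gripper_width: 0.0537
time_s: 14.28
tcp_pos: [0.5091, 0.0992, 0.1719]
eef_rot: [180.0, 0.0, -15.8]
contact_force: [-0.7, -0.2, -1.1]
gripper_width: 0.0542
[0.50916459 0.09908857 0.17215736] [-1.79996653e+02 -1.02621478e-03 -1.58340227e+01] [-0.20770528  0.22186799 -1.46348585] [-0.0038342   0.01758979  0.02539327]
```

View pics/s8.png

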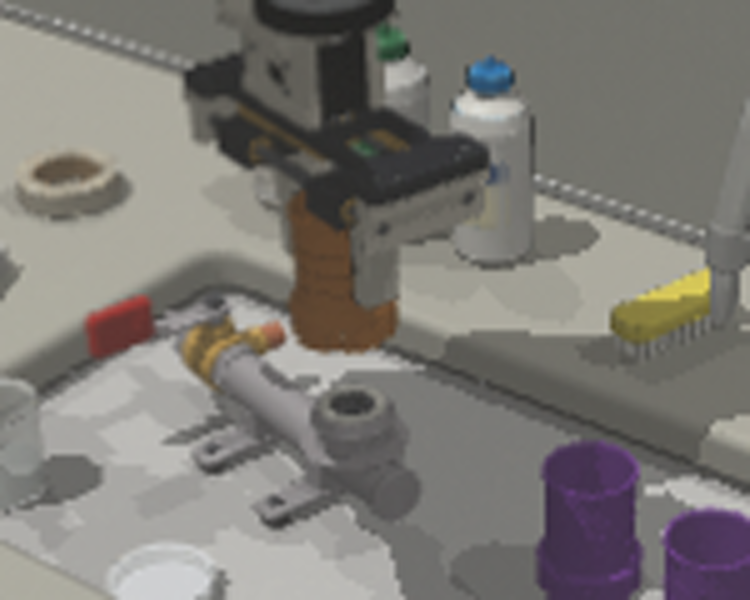

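View pics/t8.png

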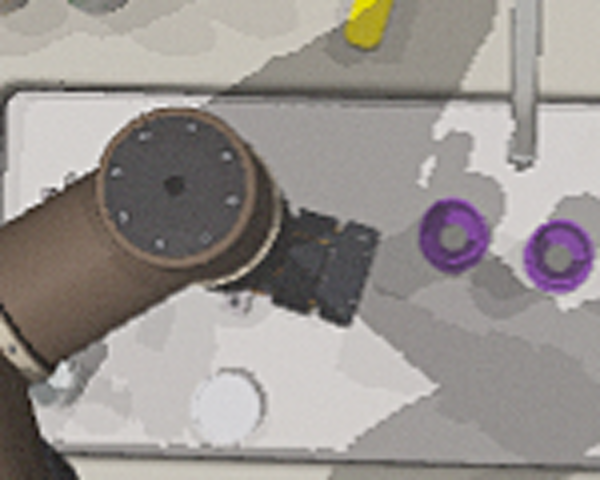

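```bash
cat > m2.py <<'E'
from h import *
from scipy.optimize import minimize
def nm(f,x0,d=.006):
    x0=np.array(x0); o=minimize(f,x0,method='Nelder-Mead',options=dict(initial_simplex=[x0,x0+[d,0],x0+[0,d]],xatol=1e-4)); return o.x,o.fun
RING=[[(.0205,.0866)]]
for pic in('0',):
  for c,uv in(('scene',(260,200.3)),('top',(268.3,205.2))):
    im=cv2.imread(f'pics/{c}{pic}.png').astype(float); V=im.max(2)
    x,y=map(int,uv); w=V[y-12:y+13,x-12:x+13]
    for th in (190,205,220) :
        m=np.zeros(V.shape,np.uint8); m[y-9:y+10,x-9:x+10]=V[y-9:y+10,x-9:x+10]>th
        cn,_=cv2.findContours(m,cv2.RETR_EXTERNAL,cv2.CHAIN_APPROX_NONE)
        if not cn: continue
        k=max(cn,key=cv2.contourArea); mm=np.zeros_like(m); cv2.drawContours(mm,[k],-1,1,-1)
        ys,xs=np.where(mm>0)
        ctr=(xs.mean(),ys.mean())
        print(c,th,mm.sum(),ctr,'centroid->',atz(c,ctr,.0866)[:2],'area exp',revhull(c,.5095,.0995,RING).sum(),nm(lambda p:np.abs(revhull(c,p[0],p[1],RING)-mm).sum(),atz(c,ctr,.0866)[:2]))
E
python3 m2.py
cat > m3.py <<'E'
from m2 import nm
from h import *
im=cv2.imread('pics/s8f.png');H,S,V=cv2.split(cv2.cvtColor(im,cv2.COLOR_BGR2HSV))
am=((H>5)&(H<22)&(S>110)).astype(np.uint8);w=np.zeros_like(am);w[155:192,245:272]=1
am*=w
n,l,st,ce=cv2.connectedComponentsWithStats(am);k=1+np.argmax(st[1:,4]);am=(l==k).astype(float);print(st[k])
z0=.172-.0324
SK=[[(.0305,0),(.0315,.016),(.0315,.019)]]
# use only rows in the skirt region (bottom)
for z in(z0-.001,z0,z0+.001):
  for rows in(180,182):
    W=np.zeros_like(am);W[rows:,:]=1
    f=lambda p:np.abs(revhull('scene',p[0],p[1],FUN[:2],z0=z)-am)[rows:200,240:262].sum()+np.abs(revhull('scene',p[0],p[1],FUN[:2],z0=z)-am)[184:200,262:280].sum()
    print(z,rows,nm(f,[.5091,.0992]))
print(proj('scene',[[.5091,.0992,z0]]))
E
python3 m3.py | tail -8
```

```text
scene 190 25 (np.float64(259.96), np.float64(200.88)) centroid-> [0.50312267 0.09292569] area exp 86.07058823529411 (array([0.50650843, 0.09508368]), np.float64(60.39607843137256))
top 190 113 (np.float64(268.283185840708), np.float64(205.31858407079645)) centroid-> [0.509258   0.09993612] area exp 115.87058823529412 (array([0.50889225, 0.09948539]), np.float64(8.39607843137255))
top 205 98 (np.float64(268.234693877551), np.float64(204.96938775510205)) centroid-> [0.51044967 0.10014566] area exp 115.87058823529412 (array([0.51028935, 0.10029944]), np.float64(17.764705882352942))
top 220 6 (np.float64(267.8333333333333), np.float64(200.5)) centroid-> [0.52573628 0.10208046] area exp 115.87058823529412 (array([0.53347949, 0.09947745]), np.float64(108.56078431372549))
[248 159  21  31 333]
0.1386 180 (array([0.51210719, 0.1001463 ]), np.float64(13.87843137254902))
0.1386 182 (array([0.51193935, 0.10020548]), np.float64(11.75686274509804))
0.1396 180 (array([0.51086393, 0.09921251]), np.float64(13.941176470588236))
0.1396 182 (array([0.51127987, 0.09938494]), np.float64(11.63529411764706))
0.1406 180 (array([0.51000385, 0.09843764]), np.float64(13.815686274509805))
0.1406 182 (array([0.51000385, 0.09843764]), np.float64(11.75294117647059))
[[258.6473566  184.18340498]]
```

```bash
sed -i 's/(190,205,220)/((160,170,180) if c=="scene" else (170,180,190,200))/' m2.py; python3 m2.py; python3 - <<'E'
from h import *
im=cv2.imread('pics/scene0.png');print(im[192:210,250:271].max(2))
E
```

```text
scene 160 212 (np.float64(260.20754716981133), np.float64(196.71698113207546)) centroid-> [0.52107391 0.10684982] area exp 86.07058823529411 (array([0.52271454, 0.10038107]), np.float64(127.30196078431372))
scene 170 203 (np.float64(260.2413793103448), np.float64(196.58128078817734)) centroid-> [0.52171267 0.10724697] area exp 86.07058823529411 (array([0.52171267, 0.10724697]), np.float64(119.25098039215686))
scene 180 165 (np.float64(260.0969696969697), np.float64(197.0060606060606)) centroid-> [0.51964859 0.10610015] area exp 86.07058823529411 (array([0.51139126, 0.09921831]), np.float64(83.67450980392157))
top 170 129 (np.float64(268.04651162790697), np.float64(205.04651162790697)) centroid-> [0.51016895 0.1007802 ] area exp 115.87058823529412 (array([0.50923869, 0.09990844]), np.float64(17.137254901960784))
top 180 117 (np.float64(268.37606837606836), np.float64(205.46153846153845)) centroid-> [0.50877663 0.09960039] area exp 115.87058823529412 (array([0.50865191, 0.0994436 ]), np.float64(7.572549019607843))
top 190 113 (np.float64(268.283185840708), np.float64(205.31858407079645
[... 1238 characters left out ...]
0 133 184 201 193 118 108  78  74  75 132 134 193 200 154 115
   96 157 180]
 [150 146 130 138 134 162 185 194 193 192 191 193 197 197 180 127 106  97
   98 124 179]
 [145 142 131 132 127 137 147 156 151 166 171 164 133 140 128 101 106 103
  101 104 130]
 [138 136 127 130 130 128 128 140 139 139 112 126 123 121 118 114 111  99
   92 102 105]
 [134 135 135 120 136 131 131 134 133 131 128 128 124 121 119 126  99  87
   89  94 102]
 [132 136 136 112  93  98 118 122 139 142 141 137 117 106  90  88  88  83
   87  94 102]
 [130 136 137 119 102 101  89  90  94  93  92  94  90  88  84  87  86  88
   94  95  94]
 [124 134 136 128 115 104  87  87  90  87  85  86  89  85  87  88  89  93
   95  94 116]]
```

```bash
python3 - <<'E'
from h import *
for p in[(.5092,.0998,.0866),(.5091,.0992,.0866)]:
    th=np.linspace(0,2*np.pi,60);q=proj('scene',[(p[0]+.0205*np.cos(a),p[1]+.0205*np.sin(a),p[2]) for a in th])
    print(q.min(0)-.5,q.max(0)+.5-.0,q.mean(0))
th=np.linspace(0,2*np.pi,60)
for nm,im,(r0,c0,r1,c1) in(('s8',cv2.imread('pics/s8f.png'),(176,244,193,275)),):
    print(cv2.cvtColor(im,cv2.COLOR_BGR2HSV)[r0:r1,c0:c1,1])
z0=.172-.0324
q=proj('scene',[(.5091+.0305*np.cos(a),.0992+.0305*np.sin(a),z0) for a in th]);print(q.min(0),q.max(0))
E
```

```text
[252.1111026  195.00693407] [266.84976394 203.55073975] [259.556196   199.20228075]
[252.24259975 195.08335544] [266.9848269  203.63132964] [259.68953719 199.28073676]
[[ 18  18  18  20  19  80 116 122 122 126 121 126 123 126 125 123  89  24
   23  20  21  23  23  22  21  22  21  19  20  19  19]
 [ 18  18  18  18  33  93 115 111 121 123 126 125 128 126 128 126  89  26
   23  21  23  23  21  21  21  22  20  19  18  19  20]
 [ 18  18  18  18  72 110 116 112 121 116 119 120 125 125 124 117  78  26
   23  23  21  23  20  21  23  22  20  19  20  19  21]
 [ 20  20  20  35  94 116 117 118 122 122 121 121 122 117 116 126  86  24
   23  23  20  20  25  23  24  39  21  19  19  21  21]
 [ 12  12  15  55 106 117 117 122 122 122 128 125 125 125 125 122 120  27
   24  21  23  21  50  72 112  48  21  21  21  19  19]
 [ 10  14  12  59 113 118 119 116 123 125 123 125 126 124 122 125 123 112
   88  49  67  96 125 132 132  59  22  19  19  21  19]
 [  7   7   7  11  98 121 123 122 121 123 124 125 124 124 129 126 126 123
  119 110 117 137 138 135 123  66  21  18  19  19  19]
 [  8   8   7   7  66 116 122
[... 617 characters left out ...]
[110 105  76  10   8  39  94 115 121 123 125 119 124 126 113 122 123 125
  129 129 131 126  64  27  23  20  18  18  16  22  18]
 [ 76  44  12   8   7   8  26  73 113 123 124 118 122 126 118 122 126 122
  129 128  72  84  22  14  16  12  17  18  18  18  20]
 [ 10   9   7   7   7   5   8  11  10  27  54  56  18  22  30  81  62  62
   67  12  10  10   5   8  11  12  10  12  16  18  18]
 [  5   5   7   7   9   7   7   7   8   8  10  10   7   8  10  11  11  11
   10   7   7   6   6   5   8   9  11  14  16  11  15]
 [  7   7   8   8   8   8   8   7   7   7   5   7   5   7   5   8   5   5
    7   7   7   7   7   7   6   7   7   7  11   9  12]]
[248.17453734 178.85638053] [269.09099408 189.73244402]
```

```bash
python3 -m inch '0 .0012 .008 0 0 0 0;0 0 .008 0 0 0 0;0 0 .008 0 0 0 0;0 0 .008 0 0 0 0;0 0 .008 0 0 0 0;0 0 .004 0 0 0 0;0 0 0 0 0 0 0;0 0 0 0 0 0 0;0 0 0 0 0 0 0'; python3 - <<'E'
from h import *
A=r.capture('scene')[:,:,::-1];cv2.imwrite('pics/s9f.png',A)
a=A[150:230,210:310]
cv2.imwrite('pics/s9.png',cv2.resize(a,None,fx=8,fy=7.5,interpolation=cv2.INTER_CUBIC))
s=r.get_state()
print(s['tcp_pos'],s['eef_rot'],s['contact_force'],s['moment'])
E
```

```text
time_s: 15.13
tcp_pos: [0.5094, 0.0986, 0.1283]
eef_rot: [-180.0, -0.0, -15.8]
contact_force: [-0.5, -0.7, -1.8]
gripper_width: 0.0536
[0.50941667 0.09857753 0.12846236] [-1.79976539e+02 -3.46086758e-02 -1.57933126e+01] [-0.69726917 -0.77970564 -1.12080234] [-0.03598916 -0.04648647  0.0453428 ]
```

View pics/s9.png

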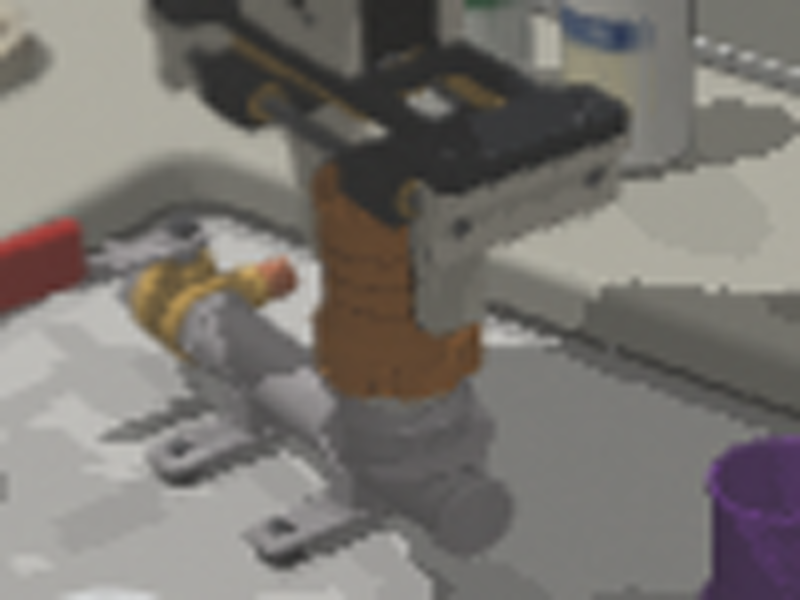

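```bash
python3 - <<'E'
from h import *
th=np.linspace(0,2*np.pi,200)
def ext(x,y,rr,z):
    q=proj('scene',[(x+rr*np.cos(a),y+rr*np.sin(a),z) for a in th]);return q.min(0).round(2),q.max(0).round(2),(q.min(0)+q.max(0))/2
p=(.5094,.0986)
print('flange',ext(*p,.0315,.0960+.0175));print('edge',ext(*p,.0305,.0960))
print('collar top',ext(*p,.033,.063)); print('rim',ext(*p,.026,.077))
for d in((.001*.555,-.001*.83),(.001*.83,.001*.555)): print('1mm',ext(p[0]+d[0],p[1]+d[1],.033,.063)[2]-ext(*p,.033,.063)[2])
im=cv2.imread('pics/s9f.png');g=cv2.cvtColor(im,cv2.COLOR_BGR2GRAY);S=cv2.cvtColor(im,cv2.COLOR_BGR2HSV)[:,:,1]
np.set_printoptions(linewidth=250)
print(S[188:206,246:274]);print(g[200:216,246:276])
a=im[185:225,240:285];cv2.imwrite('pics/s9z.png',cv2.resize(a,None,fx=16,fy=14,interpolation=cv2.INTER_CUBIC))
im=cv2.imread('pics/scene0.png');g=cv2.cvtColor(im,cv2.COLOR_BGR2GRAY);print(g[200:216,246:276])
E
```

```text
flange (array([248.64, 186.14]), array([270.03, 197.57]), array([259.33541054, 191.85393793]))
edge (array([249.38, 191.22]), array([269.93, 202.39]), array([259.65464286, 196.80426165]))
collar top (array([249.28, 199.82]), array([271.2 , 212.13]), array([260.24262915, 205.97217567]))
rim (array([251.31, 197.26]), array([268.69, 206.89]), array([260.0002971 , 202.07285563]))
1mm [0.32991831 0.00406007]
1mm [ 0.03388145 -0.1862838 ]
[[ 78  12   7   5  45 112 119 121 117 117 115 116 119 122 120  76  24  23  22  23  21  23  22  26  21  16  18  22]
 [ 12   7   7   7  38 110 118 121 125 126 123 125 125 126 125  89  24  23  20  21  23  21  24  23  20  18  20  20]
 [  7   7   7  20  64 116 114 123 122 124 125 128 129 126 125  87  26  21  23  21  23  20  23  23  21  15  16  18]
 [  7   7   8  44 100 117 119 122 108 116 119 126 129 128 126  79  24  23  23  20  23  20  23  23  19  13  19  14]
 [  7   8  21  69 113 116 122 122 122 123 116 120 120 117 120 105  26  23  23  23  20  23  23  21  13   7   8  11]
 [  8   7   8  60 120 117 119 122 123 125 125 125 124 125 122 125  31  23  23  23  23  5
[... 4645 characters left out ...]
119 106 100  87  94  86  86  88  87  88  92  92 132 135 115 122 177 180 180 180 180]
 [163 164 119 109 103 116 135 134 132 126 124 124 116 116 123  93  92 132 135 134 135 126 101 137 134 178 180 179 180 179]
 [152 166 166 119 106 101 117 117 133 140 138 138 138 138 139 136 135 137 135 125 109  92  77  97 131 177 181 180 180 181]
 [150 151 167 165 108 101 100 101  88  89 100 119 121 121 121 116 111  94  89  86 103 129 126 123 122 166 179 180 180 180]
 [151 150 152 165 149 108 101  99  84  77  79  84  87  87  88  88  86  83  89 132 138 144 151 130 116 106 115 157 179 180]
 [149 149 150 151 128 103 101  99  84  80  79  78  80  82  81  83  83  87 132 138 138 156 127  96  92  89  90 110 177 179]]
```

View pics/s9z.png

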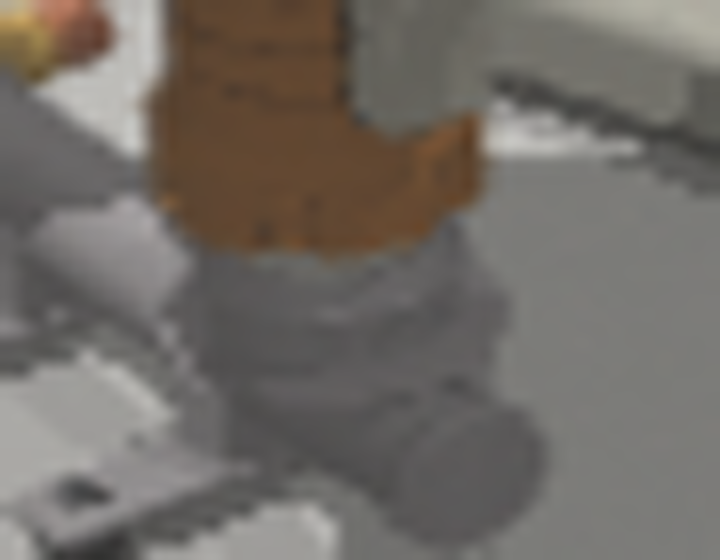

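```bash
python3 -m inch '-.0006 .0006 .004 0 0 0 0;0 0 .004 0 0 0 0;0 0 .003 0 0 0 0;0 0 .002 0 0 0 0;0 0 .002 0 0 0 0;0 0 0 0 0 0 0;0 0 0 0 0 0 0'; python3 -c "
from plant import r;s=r.get_state();print(s['tcp_pos'],s['contact_force'],s['moment'])"
python3 -m inch '0 0 .001 0 0 0 0;0 0 .001 0 0 0 0;0 0 .001 0 0 0 0;0 0 0 0 0 0 0;0 0 0 0 0 0 0'; python3 -c "
from plant import r;s=r.get_state();print(s['tcp_pos'],s['contact_force'],s['moment'])"
```

```text
time_s: 15.77
tcp_pos: [0.5083, 0.0979, 0.113]
eef_rot: [180.0, 0.0, -15.8]
contact_force: [0.2, 0.1, -1.8]
gripper_width: 0.0539
[0.50830009 0.09792888 0.11295106] [ 0.16110203  0.0552923  -1.79187309] [-0.02888535  0.01084609 -0.03008118]
time_s: 16.18
tcp_pos: [0.5085, 0.0979, 0.1101]
eef_rot: [-180.0, -0.0, -15.8]
contact_force: [0.9, -0.9, -1.0]
gripper_width: 0.0534
[0.50849479 0.09792881 0.11013805] [ 0.89365604 -0.92184005 -0.96560426] [-0.18407969 -0.26851747  0.02632659]
```

```bash
for i in 1; do python3 -m inch '0 0 .001 0 0 0 0;0 0 0 0 0 0 0;0 0 0 0 0 0 0'; python3 -c "
from plant import r;s=r.get_state();print(s['moment'])"; done
python3 -m inch '0 0 .001 0 0 0 0;0 0 0 0 0 0 0;0 0 0 0 0 0 0'; python3 -c "
from plant import r;s=r.get_state();print(s['moment'])"
```

```text
time_s: 16.43
tcp_pos: [0.5086, 0.0979, 0.1092]
eef_rot: [-180.0, -0.0, -15.8]
contact_force: [1.7, -1.2, -0.3]
gripper_width: 0.0535
[-0.72125558 -0.71763485  0.01438936]
time_s: 16.68
tcp_pos: [0.5087, 0.0979, 0.1084]
eef_rot: [-180.0, -0.0, -15.8]
contact_force: [2.5, -3.2, 1.7]
gripper_width: 0.0536
[-1.30045481 -0.94401164  0.03824337]
```

```bash
python3 -m inch '.0007 .0005 0 0 0 0 0;0 0 0 0 0 0 0;0 0 0 0 0 0 0'; python3 -c "
from plant import r;s=r.get_state();print(s['tcp_pos'],s['contact_force'],s['moment'])"
```

```text
time_s: 16.93
tcp_pos: [0.509, 0.0975, 0.1083]
eef_rot: [-180.0, -0.0, -15.8]
contact_force: [1.5, -1.0, 4.2]
gripper_width: 0.0536
[0.50900357 0.09749211 0.10827262] [ 1.54361383 -1.00924204  4.24437864] [-0.44075731 -0.33695175 -0.00484292]
```

```bash
python3 -m inch '.0005 .0002 0 0 0 0 0;0 0 .001 0 0 0 0;0 0 0 0 0 0 0;0 0 0 0 0 0 0'; python3 -c "
from plant import r;s=r.get_state();print(s['tcp_pos'],s['contact_force'],s['moment'])"
python3 -m inch '0 0 .001 0 0 0 0;0 0 0 0 0 0 0;0 0 0 0 0 0 0'; python3 -c "
from plant import r;s=r.get_state();print(s['tcp_pos'],s['contact_force'],s['moment'])"
```

```text
time_s: 17.27
tcp_pos: [0.5095, 0.0973, 0.1074]
eef_rot: [-180.0, -0.0, -15.8]
contact_force: [-0.4, -0.4, 6.8]
gripper_width: 0.0539
[0.50946745 0.09727814 0.10742314] [-0.40009127 -0.39881169  6.81067879] [0.01753574 0.21181038 0.01329045]
time_s: 17.52
tcp_pos: [0.5094, 0.0973, 0.1063]
eef_rot: [-180.0, -0.0, -15.8]
contact_force: [0.7, -0.4, 4.4]
gripper_width: 0.0538
[0.50943782 0.09730134 0.10631432] [ 0.72339512 -0.37392785  4.39646105] [ 0.06841074 -0.14612017  0.00499822]
```

```bash
for k in 1; do python3 -m inch '0 0 .001 0 0 0 0;0 0 0 0 0 0 0;0 0 0 0 0 0 0'; python3 -m inch '0 0 .001 0 0 0 0;0 0 0 0 0 0 0;0 0 0 0 0 0 0';python3 -m inch '0 0 .001 0 0 0 0;0 0 0 0 0 0 0;0 0 0 0 0 0 0'; done; python3 -c "
from plant import r;s=r.get_state();print(s['tcp_pos'],s['contact_force'],s['moment'])"
```

```text
time_s: 17.77
tcp_pos: [0.5086, 0.097, 0.1039]
eef_rot: [180.0, 0.1, -15.8]
contact_force: [2.4, 1.3, -7.6]
gripper_width: 0.0539
time_s: 18.02
tcp_pos: [0.5086, 0.0969, 0.1032]
eef_rot: [180.0, 0.1, -15.8]
contact_force: [1.3, 1.7, -9.4]
gripper_width: 0.0536
time_s: 18.27
tcp_pos: [0.509, 0.0969, 0.103]
eef_rot: [180.0, 0.0, -15.8]
contact_force: [-0.3, 1.9, -5.3]
gripper_width: 0.0536
[0.50897969 0.09686566 0.10299497] [-0.31446056  1.85016666 -5.31289782] [ 0.48151719  0.06061587 -0.01818026]
```

```bash
python3 -m inch '0 -.0005 .0007 0 0 0 0;0 0 .0007 0 0 0 0;0 0 0 0 0 0 0;0 0 0 0 0 0 0'; python3 -m inch '0 0 .0007 0 0 0 0;0 0 0 0 0 0 0;0 0 0 0 0 0 0'; python3 -c "
from plant import r;s=r.get_state();print(s['tcp_pos'],s['contact_force'],s['moment'])"
```

```text
time_s: 18.6
tcp_pos: [0.5094, 0.0972, 0.1022]
eef_rot: [180.0, -0.0, -15.8]
contact_force: [-3.5, -1.6, 4.4]
gripper_width: 0.0541
time_s: 18.85
tcp_pos: [0.5095, 0.0972, 0.1018]
eef_rot: [180.0, -0.0, -15.8]
contact_force: [-3.6, -1.0, 8.6]
gripper_width: 0.0536
[0.50949266 0.09721551 0.10175482] [-3.55627311 -1.0272852   8.63270552] [-0.44389163  1.69808376 -0.02148967]
```

```bash
python3 -m inch '-.0005 0 .0005 0 0 0 0;0 0 .0005 0 0 0 0;0 0 0 0 0 0 0;0 0 0 0 0 0 0'; python3 -m inch '0 0 .0005 0 0 0 0;0 0 0 0 0 0 0;0 0 0 0 0 0 0'; python3 -c "
from plant import r;s=r.get_state();print(s['tcp_pos'],s['contact_force'],s['moment'])"
```

```text
time_s: 19.18
tcp_pos: [0.5095, 0.0972, 0.1015]
eef_rot: [-180.0, -0.1, -15.8]
contact_force: [-5.2, -2.7, 14.6]
gripper_width: 0.0535
time_s: 19.43
tcp_pos: [0.5095, 0.0972, 0.1014]
eef_rot: [-180.0, -0.1, -15.8]
contact_force: [-7.1, -3.6, 18.2]
gripper_width: 0.0537
[0.50946614 0.09723115 0.10140644] [-7.07696911 -3.58984435 18.16098016] [-0.97200321  2.67679299 -0.05455057]
```

```bash
python3 -m inch '-.0007 .0004 0 0 0 0 0;0 0 0 0 0 0 0;0 0 0 0 0 0 0;0 0 0 0 0 0 0'; python3 - <<'E'
from h import *
s=r.get_state();print(s['tcp_pos'],s['contact_force'],s['moment'])
A=r.capture('scene')[:,:,::-1];cv2.imwrite('pics/s10f.png',A)
a=A[150:230,210:310];cv2.imwrite('pics/s10.png',cv2.resize(a,None,fx=8,fy=7.5,interpolation=cv2.INTER_CUBIC))
E
```

```text
time_s: 19.77
tcp_pos: [0.5094, 0.0973, 0.1014]
eef_rot: [-180.0, -0.2, -15.8]
contact_force: [-3.7, -3.1, 15.4]
gripper_width: 0.0543
[0.50943173 0.09727021 0.10143743] [-3.66603805 -3.12442927 15.43240697] [-1.09825279  1.42749985 -0.07833065]
```

View pics/s10.png

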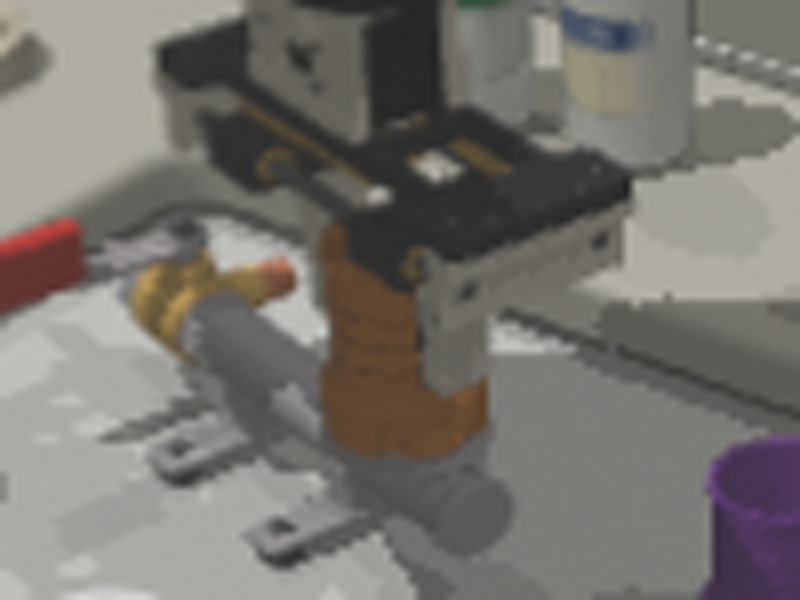

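```bash
python3 -m inch '-.0004 .0005 .0008 0 0 0 0;0 0 0 0 0 0 0;0 0 0 0 0 0 0;0 0 0 0 0 0 0;0 0 0 0 0 0 0;0 0 0 0 0 0 0'; python3 - <<'E'
from h import *
s=r.get_state();print(s['tcp_pos'],s['contact_force'],s['moment'])
im=cv2.imread('pics/s10f.png');S=cv2.cvtColor(im,cv2.COLOR_BGR2HSV)[:,:,1]
np.set_printoptions(linewidth=250);print(S[200:214,248:274])
th=np.linspace(0,2*np.pi,200)
for z in(.0685,.070,.073):
    q=proj('scene',[(.5094+.0305*np.cos(a),.0973+.0305*np.sin(a),z) for a in th]);print(z,q.min(0),q.max(0))
E
```

```text
time_s: 20.32
tcp_pos: [0.5094, 0.0972, 0.1014]
eef_rot: [-179.9, -0.2, -15.7]
contact_force: [-5.3, -1.9, 20.9]
gripper_width: 0.054
[0.50944839 0.09724427 0.10140727] [-5.26598163 -1.86237437 20.92908931] [-0.86954567  2.03983787 -0.09020135]
[[  2  27  99 116 113 121 121 122 122 125 122 120 119 125  87  23  23  21  25  23  20  23  72  12   6   6]
 [  5  10  94 121 119 121 125 121 124 126 124 129 125 124 104  52  26  23  24  25  79  99 121  10   4   8]
 [  5   7  91 122 122 122 123 125 124 124 125 126 128 126 126 118  92  23  79 122 134 135 127   8   6   6]
 [  3   5  85 119 128 122 124 124 126 125 126 126 125 126 125 126 122 107 121 139 136 130 126   8   8   6]
 [  6   5  76 113 122 125 125 124 126 126 129 129 126 130 126 128 125 126 125 130 132 126 123   8   4   6]
 [  8   8  48 114 118 119 126 126 128 125 129 128 129 129 126 128 125 125 126 134 130 126 123   9   8   6]
 [  6   4  50 110 116 122 123 121 124 123 125 121 128 129 126 128 125 122 131 133 130 122 109   8   8   6]
 [  7   6  14  68 112 119 121 125 125 118 126 125  98 122 128 125 129 129 133 130 128 109  50   7   6   8]
 [  6   7   6  65 111 123 123 124 122 122 125 128 119 124 126 131 129 130 133 136  51  16   8   7   6   8]
 [  7   6   6   9  45  96 118 125 126 119 125 128 116 126 131 130 131 131 134  94  11   8   5   8   8   8]
 [  7   7   6   6  12  15  47 100 109  96  80  77 105 124 124 109  87  87  27  11   5   8   8   6   6   6]
 [  7   7   7   5   8   6   6  15  15  12  12  15  18  18  22  15  12  13   8   8   5   8   7   6   6   8]
 [  7   9   7   7   4   8   3   3   6   6   6   6   6   9   8   6   5   5   5   6   7   6   5   6   8   6]
 [  7   7   7   5   5   9   6   6   6   6   6   9   6   6   8   6   9   3   8   5   8   3   8   4   8   8]]
0.0685 [250.3243075  198.90598872] [270.63748455 210.26433133]
0.07 [250.2912975  198.49813263] [270.61755566 209.84754606]
0.073 [250.22518162 197.68088908] [270.57764234 209.01233074]
```

```bash
python3 - <<'E'
from h import *
A=r.capture('top')[:,:,::-1];cv2.imwrite('pics/t11.png',A)
s=r.get_state();print(s['time_s'],s['contact_force'],s['gripper_width'])
E
```

```text
20.3667 [-4.78128332 -1.66907135 20.368987  ] 0.05386861715814347
```

View pics/t11.png

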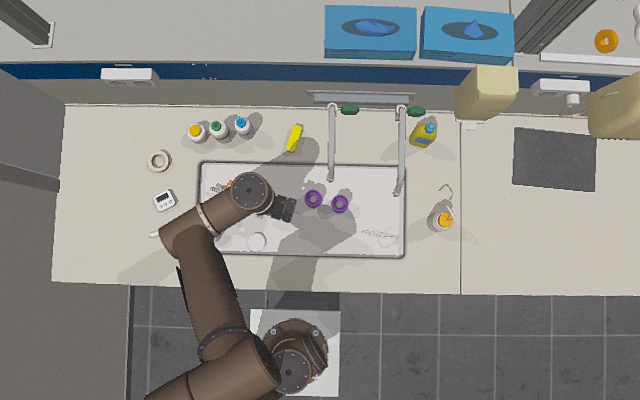

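The petri dish (256,241), tweezers (380,235), wash bottle (443,220) and purple funnels are where they were at the start. The arm now hides the beaker from the top camera, but it stood undisturbed in the last scene views.

```bash
python3 -c "
from plant import r;r.close_job();print(r.get_state()['contact_force'])"
```

```text
the job is handed in; nothing more can be done
the job is handed in; nothing more can be done
```

The job is handed in at about 20.4 s: the valve lever is closed, and the amber funnel is snapped onto the filter head, still gripped and pressed down.

- **Lever:** I gripped it and swung it about 64° before touching the funnel. Afterwards the top camera put it at 163.9–165.4° in world heading. The stand's front points along about 164°, so the lever is within about 1.5° of closed.
- **Funnel seating:** I corrected a sideways offset of about 1 mm from the contact forces on the way down. The wrist then read about −9 N as the tabs snapped under the rim. At the end the sealing face measured about 0 mm above the head top, and the scene camera put the lower edge at about 68.5 mm, which agrees.
- **Final push:** it was about 20 N downward, with the grip set to 55 N and the jaws 54 mm apart. A sideways load of about 5 N remained that I did not fully remove.
- **Other things:** the petri dish, tweezers, wash bottle and purple funnels looked unmoved in the last top picture. The arm hid the beaker there, and I last saw it standing undisturbed in an earlier scene view.
- **Camera disagreement:** the two cameras differed by 4–5 mm on where the head was, mostly along the scene camera's line of sight. I followed the top camera and the contact forces.

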